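# Bring the orange jar to the front of the laundry carousel and hold it there

### The job

Gently turn the laundry carousel until the jar with the orange lid stands in the middle of the gap in the guard rail at the front of the caddy. Leave every jar upright in its ring, do not push on the jars, and do not disturb the things around the caddy. Finish while holding: keep a firm grip on the carousel's T-handle so that it stays still while I unscrew the lid, and do not let go.

Things in the scene. Friction and masses are not known exactly. Their poses are not given: they have to be found in the camera images.
- caddy: The fixed caddy: a 320 mm square bamboo board, 14 mm high, with a white wire guard rail round its edge (top of the rail 63 mm above the counter) that is interrupted by one 124 mm wide gap in the middle of its front side. Origin on the counter under the board's centre, which is the carousel's axis of turning. Its x axis points from the front to the back, so the gap lies on its -x side; z up.
- caddy_front (a point): Middle of the caddy's front edge, in the gap of the guard rail, on top of the board (14 mm above the counter), 160 mm from the carousel's axis.
- carousel (a joint): Turn of the white carousel (deck of 133 mm radius, top 32 mm above the counter, with five cup rings evenly spaced, jar centres 85 mm from the axis) about its upright axis, in rad, counter-clockwise from above positive. Reads 0 at the start wherever it stands; it turns freely either way without stops or detents, against about 0.06 N m of friction, and stays where it is left. Jars, rings, post and handle all turn with it. Gently means below 3 rad/s.
- handle: The carousel's wooden T-handle: a level bar 92 mm long, 16 mm wide and 28 mm high with rounded edges, on top of a 12 mm steel post on the carousel's axis. Origin at the bar's centre, on the axis, 196 mm above the counter; the bar lies along its x axis. It turns with the carousel; there is free air on every side of it above the jar lids, which are 144 mm above the counter.
- jar_marked_mid (a point): The jar that is wanted, the only one with an orange lid and an orange label band; white body, 72 mm diameter, 112 mm tall, upright and loose in a cup ring (12 mm high) of the carousel. Point on its axis, half-way up (56 mm above its foot, 88 mm above the counter); z up.
- jar_b: A white jar with a white lid, like the others: upright, 72 mm diameter, 112 mm tall, loose in its cup ring on the carousel. Origin at the centre of its foot (32 mm above the counter); z up.
- jar_c: A white jar with a grey lid, like the others: upright, 72 mm diameter, 112 mm tall, loose in its cup ring on the carousel. Origin at the centre of its foot (32 mm above the counter); z up.
- jar_d: Another white jar with a white lid, like the others: upright, 72 mm diameter, 112 mm tall, loose in its cup ring on the carousel. Origin at the centre of its foot (32 mm above the counter); z up.
- jar_e: Another white jar with a grey lid, like the others: upright, 72 mm diameter, 112 mm tall, loose in its cup ring on the carousel. Origin at the centre of its foot (32 mm above the counter); z up.
- jar_marked: The orange-lidded jar; origin at the centre of its foot.
- softener: White bottle with a blue cap, 72 mm diameter, 205 mm tall, standing on the counter to the left of the caddy (its +y side); origin at its foot. Bystander.
- cup: Small blue measuring cup, 68 mm across, 62 mm tall, on the counter to the left of the caddy's front; origin at its foot. Bystander.
- lint_brush: Grey lint brush with a red pad, about 220 mm long and 24 mm high, lying on the counter to the right of the caddy (its -y side); origin on the counter under the middle of it. Bystander.
Mind the look-alikes: they are no part of the job. What is shaped like the jar_marked but turquoise or yellow is not meant.

How it is judged (in metres and radians):
At the end, for the whole second after the job is handed in: The orange-lidded jar's axis is within 15 mm either side of the middle of the gap and at the front of the carousel, the fingers grip the T-handle with more than 8 N in all, the carousel is still (under 0.05 rad/s), and all five jars stand upright (within 0.1 rad) in their rings (x of jar_marked_mid in the frame of caddy below -0.07 m and y of jar_marked_mid in the frame of caddy between -0.015 and 0.015 m and contact force between the fingers and handle above 8 N and velocity of joint carousel between -0.05 and 0.05 rad/s and angle between each of jar_marked_mid, jar_b, jar_c, jar_d, jar_e's own z axis and vertical below 0.1 rad and z of jar_marked_mid in the frame of caddy between 0.084 and 0.094 m and z of jar_b in the frame of caddy between 0.028 and 0.038 m and z of jar_c in the frame of caddy between 0.028 and 0.038 m and z of jar_d in the frame of caddy between 0.028 and 0.038 m and z of jar_e in the frame of caddy between 0.028 and 0.038 m); the arm keeps its last pose, push and grip.
It fails at once if a jar is tipped or lifted off the carousel (angle between any of jar_marked_mid, jar_b, jar_c, jar_d, jar_e's own z axis and vertical above 0.3 rad or z of jar_marked_mid in the frame of caddy above 0.108 m or z of any of jar_b, jar_c, jar_d, jar_e in the frame of caddy above 0.052 m).
It fails at once if the robot pushes on a jar (more than 4 N) (contact force between any of the arm, the fingers and jar_marked above 4 N or contact force between any of the arm, the fingers and jar_b above 4 N or contact force between any of the arm, the fingers and jar_c above 4 N or contact force between any of the arm, the fingers and jar_d above 4 N or contact force between any of the arm, the fingers and jar_e above 4 N).
It fails at once if the carousel is spun (faster than 3 rad/s) (velocity of joint carousel above 3 rad/s or velocity of joint carousel below -3 rad/s).
It fails at once if something standing beside the caddy is shifted by more than 25 mm (distance of any of softener, cup, lint_brush from where it was at the start of the episode above 0.025 m).
It also fails if it takes over 45 s, if anything falls off the work surface, if the arm or the gripper's body presses on something with over 40 N, if the wrist force passes 120 N, or if a joint passes its speed limit or range.

### The arm

A 7-joint arm with a two-finger parallel gripper is mounted at the origin on the work surface. World frame = base frame: x ahead of the robot, y to its left, z up, the work surface at z = 0. Lengths are in m, angles in degrees, forces in N, time in s.
With the tool pointing down it reaches from about 0.425 to 0.875 m from the base axis. Payload 4.7 kg.
Tool frame: the origin (TCP) lies on the centre line of the jaws, within the pads' length; the fingertips stand 11 mm ahead of it and the grasp point (between the pads) lies 8 mm behind it (finger_overhang is the x of the fingertips in the tool frame, in m); x points along the fingers, z is the direction in which the jaws open and shut, and the axes are right-handed (so a half turn about x gives the same grasp; the last joint's range is limited). The gripper opens to 87 mm and grips with 3 to 60 N. Pads are 19 mm wide; open, the fingers measure 117 mm over their backs; the gripper's body (75 mm by 190 mm) begins 51 mm behind the grasp point.
Start: joints at [69.276, 18.392, -4.016, 83.108, 1.295, 78.541, -3.26], TCP at [0.239, -0.605, 0.234] pointing down, gripper open.
Joint ranges: [-163.93, 163.93], [-17.29, 119.83], [-79.2, 71.16], [3.27, 140.29], [-89.18, 269.18], [5.43, 117.66], [-154.24, 154.24]. Speed limits (degrees/s): [147.25, 147.25, 180, 180, 180, 180, 180].

### API

Orientations are given as [roll, pitch, yaw] about the fixed x, y, z axes, in that order (R = Rz(yaw) Ry(pitch) Rx(roll)).
In Python, from cell import get_obs, read_camera, sign_off, cut_out, finger_overhang gives the robot as it stands.
- The arm moves only by the tool servo_tool, never from a script. Its argument "rows" is one flat list of numbers, 5 for each row, row after row: the shift along the world's x, y, z in mm, then the turn about the world's z in degrees, then the closure, from 0 (fully open) to 1 (shut). A call has 1 to 10 rows; each row is the pose to reach, as a shift and turn from the pose commanded when the call began; what a row does not reach only later rows make up. A row lasts 1/12 s, in which the tool goes at most 41.7 mm and 7.16 degrees, less where a joint would pass 70% of its speed; a pose out of reach is approached as far as the arm can. A call with a gripper value outside its range is refused whole. The fingers move at their own pace and stop on an object; "force" is the grip in N (left out, the last holds). Time passes only in rows, so rows that repeat a pose let the fingers close. It gives the time, the measured TCP pose, the force and the opening at its end, in the units of the state.
- get_obs(): the state, without advancing time (a new reading comes with each control period).
- read_camera(name): name is "side" or "top"; returns a dict with "frame" (400x640x3 uint8, blue, green, red), "range_z" (400x640 float32, m along the optical axis (not along the pixel's ray), 0 where there is no reading), "intrinsics" (3x3 intrinsics, pixels), "k1" (the pictures are not rectified: a ray, as slopes to the right and down, at radius r is drawn at 1 + k1 r^2 times it, then the intrinsics apply), "cam_to_world" (4x4, takes a point from camera to world coordinates). Camera axes: x right, y down, z forward; pixel columns grow to the right and rows downward; lengths in m; the calibration is good to about 2 mm. A picture is of the moment at which its call begins.
- sign_off(): hands the job in, once; it reports no verdict.
Trained networks look in a picture, given as the dict that the camera call returned (one of the last four; its "shot" number tells which), for a name from the list of things; names that differ only in an ending like _2 or _b are one class to them, and where a whole thing is asked for, a point or a joint stands for the part that bears it (a point fixed in the world has none). Each returns a list of dicts, best first, with "score" (0 to 1); they miss things now and then, are a little off and sometimes report something else, mostly with a low value. They report only what shows in the picture. A call takes as long as a camera call. They do not tell look-alikes from the thing itself.
- cut_out(name, picture): "pixels" (400x640 bool, what is visible of it) and "extent" ([centre column, centre row, width, height] in pixels, round what is visible of it).
The state is a dict: "time_s": time; "qpos": joint angles; "joint_velocities": joint speeds; "effort": joint torques, N m; "tool_pos": TCP position; "tool_rot": TCP orientation; "force": force on the tool from outside, world axes, zero at the start; "wrist_torque": the same for the moment, N m; "grip_width": finger opening in m.
Only numpy, scipy, OpenCV 4.12 (cv2) and the standard library are available. Lean on these libraries where they do the work, as an engineer would, in place of code of your own. Each camera call takes 0.05 s, during which the arm holds its last target.

## Working session

There is one attempt and no reset: what is moved stays moved. The work goes in short steps, Python scripts to look and compute and a tool call to move; the robot and the scene stay as the last step left them, time stands still between calls to the robot, and variables do not carry over. Pictures are saved under pics/ and viewed, and the job is handed in when it is done.

Besides the shell and the picture viewer there is one more tool, called after "Call:" by a JSON object that holds its "name" and its "arguments". servo_tool: Moves the arm, as the interface text tells. Its arguments: {"type":"object","properties":{"rows":{"type":"array"},"force":{"type":"number"}},"required":["rows"]}

```bash
mkdir -p pics; cat > h.py <<'E'
import numpy as np, cv2
from cell import get_obs, read_camera, sign_off, cut_out, finger_overhang
def toworld(p,u,v,z=None):
    K=np.array(p['intrinsics']);k1=p['k1']
    u=np.atleast_1d(np.array(u,float));v=np.atleast_1d(np.array(v,float))
    s=cv2.undistortPoints(np.stack([u,v],-1)[:,None],K,np.array([k1,0,0,0,0.]))[:,0]
    d=np.c_[s,np.ones(len(s))]
    T=np.array(p['cam_to_world'])
    if z is None:
        r=p['range_z'][v.round().astype(int),u.round().astype(int)]
        return (d*r[:,None])@T[:3,:3].T+T[:3,3]
    w=d@T[:3,:3].T
    return T[:3,3]+w*((z-T[2,3])/w[:,2])[:,None]
E
python3 - <<'E'
from h import *
print(get_obs())
for n in('top','side'):
    p=read_camera(n);cv2.imwrite(f'pics/{n}1.png',p['frame']);print(n,p['k1'],p['intrinsics'],p['cam_to_world'])
    for t in('caddy','handle','jar_marked','jar_b','jar_c','softener','cup','lint_brush'):
        for d in cut_out(t,p):
            m=d['pixels']&(p['range_z']>0); v,u=np.nonzero(m)
            print(t,round(d['score'],2),np.round(d['extent'],0), np.round(np.median(toworld(p,u,v),0),3) if len(u) else '')
E
```

```text
{'time_s': 0.0, 'qpos': array([69.27799949, 18.4388636 , -4.0163275 , 83.17537947,  1.29576324,
       78.54119346, -3.26069421]), 'joint_velocities': array([-0.01891473, -0.00021111,  0.06815198, -0.05448704, -0.00259001,
       -0.16240996,  0.06883027]), 'effort': array([-4.00233339e-04, -4.91292715e+01, -4.04081466e-01, -3.12523162e+01,
       -6.38623768e-02,  4.37653530e-02,  1.90866399e-04]), 'tool_pos': array([ 0.23829986, -0.60416198,  0.23245965]), 'tool_rot': array([-176.721092  ,   89.889674  ,  114.81088224]), 'force': array([-0.39059962,  0.66672424, -1.00673626]), 'wrist_torque': array([ 0.05947523,  0.03232804, -0.00215123]), 'grip_width': 0.08722046155575726}
top 0.038665409204040914 [[485.52395857   0.         324.71028418]
 [  0.         485.52395857 198.72336805]
 [  0.           0.           1.        ]] [[-0.01945438 -0.99437489  0.10411581  0.3142364 ]
 [-0.99964668  0.02123187  0.01599113 -0.05105299]
 [-0.01811175 -0.10376792 -0.99443662  1.71044998]
 [ 0.          0.          0.          1.        ]]
caddy 0.61 [349. 181. 112. 110.] [ 0.528 -0.117  0.014]
ha
[... 2070 characters left out ...]
.  38.] [ 0.469 -0.455  0.08 ]
jar_b 0.86 [315. 161.  28.  42.] [ 0.568 -0.183  0.098]
jar_b 0.83 [325. 201.  28.  39.] [ 0.473 -0.053  0.116]
jar_b 0.61 [284. 170.  27.  36.] [ 0.634 -0.094  0.134]
jar_b 0.56 [288. 199.  30.  41.] [ 0.562 -0.015  0.116]
jar_c 0.86 [315. 161.  28.  42.] [ 0.568 -0.183  0.098]
jar_c 0.83 [325. 201.  28.  39.] [ 0.473 -0.053  0.116]
jar_c 0.61 [284. 170.  27.  36.] [ 0.634 -0.094  0.134]
jar_c 0.56 [288. 199.  30.  41.] [ 0.562 -0.015  0.116]
softener 0.58 [232. 213.  28.  71.] [0.663 0.108 0.111]
cup 0.63 [284. 171.  26.  37.] [ 0.635 -0.095  0.134]
cup 0.61 [268. 273.  27.  37.] [0.522 0.165 0.034]
lint_brush 0.65 [395. 167.  62.  31.] [ 0.412 -0.361  0.021]
```

View pics/top1.png

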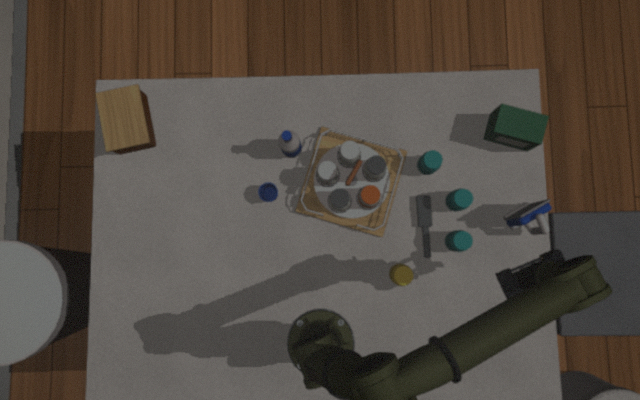

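```bash
python3 - <<'E'
import cv2
a=cv2.imread('pics/top1.png')[115:250,280:430]; b=cv2.imread('pics/side1.png')[120:280,220:400]
cv2.imwrite('pics/top1c.png',cv2.resize(a,None,fx=5,fy=4.4*5/5*1.0 if 0 else 5*0.88,interpolation=cv2.INTER_CUBIC)if 0 else cv2.resize(a,None,fx=4.4,fy=4.4,interpolation=cv2.INTER_CUBIC))
cv2.imwrite('pics/side1c.png',cv2.resize(b,None,fx=3.7,fy=3.7,interpolation=cv2.INTER_CUBIC))
E
```

```text
(no output)
```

View pics/top1c.png

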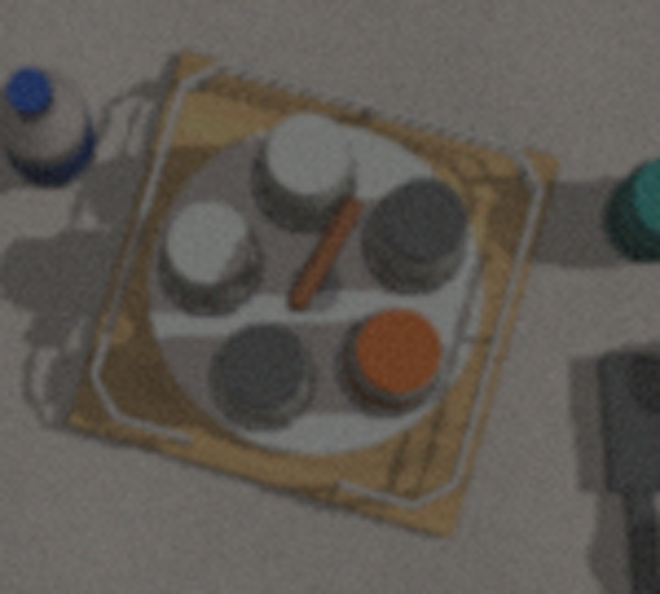

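View pics/side1c.png

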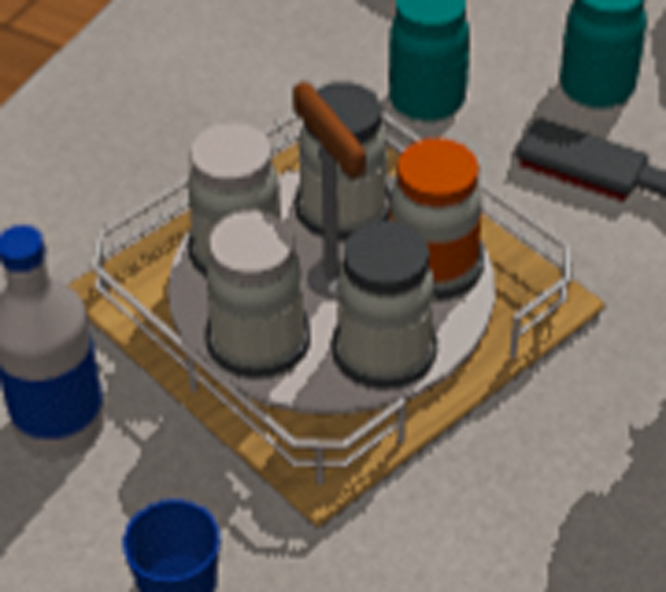

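Candidates in the top view: orange lid (370,196); turquoise (430,162), (459,200) and (459,241); yellow (401,274). The crop shows the only orange lid and label band on the carousel at (370,196), so I choose that one. The gap is at the lower edge, facing the robot.

```bash
cat >> h.py <<'E'
def orange(p,name='top'):
    hsv=cv2.cvtColor(p['frame'],cv2.COLOR_BGR2HSV);return hsv
E
python3 - <<'E'
from h import *
p=read_camera('top')
c=np.array([(183,55),(558,158),(447,537),(70,422)],float)/4.4+[279.6,114.6]
W=toworld(p,c[:,0],c[:,1],0.014);print('corners',W.round(4))
print('sides',[np.linalg.norm(W[i]-W[i-1]).round(3) for i in range(4)],'ctr',W.mean(0).round(4))
xa=(W[0]+W[1]-W[2]-W[3])[:2];ya=(W[0]+W[3]-W[1]-W[2])[:2]
print('yaw',np.degrees(np.arctan2(xa[1],xa[0])),np.degrees(np.arctan2(-ya[0],ya[1])))
# gap ends on top rail z=.063
g=np.array([(187,439),(340,485)],float)/4.4+[279.6,114.6];G=toworld(p,g[:,0],g[:,1],0.062);print('gap',G.round(4),np.linalg.norm(G[0]-G[1]),G.mean(0))
# lids via depth
yy,xx=np.mgrid[120:245,290:415];u=xx.ravel();v=yy.ravel()
P=toworld(p,u,v);ok=p['range_z'][v,u]>0
b=p['frame'][v,u].astype(int)
L=ok&(abs(P[:,2]-.144)<.008)
im=np.zeros((400,640),np.uint8);im[v[L],u[L]]=255
n,l,s,ce=cv2.connectedComponentsWithStats(im)
for i in range(1,n):
    if s[i,4]>80:
        m=l==i;vv,uu=np.nonzero(m);(cx,cy),r=cv2.minEnclosingCircle(np.stack([uu,vv],-1).astype(np.float32))
        print('lid',ce[i].round(1),s[i,4],toworld(p,ce[i,0],ce[i,1],.144).round(4),'circ',toworld(p,cx,cy,.144).round(4),r,p['frame'][int(ce[i,1]),int(ce[i,0])])
hsv=cv2.cvtColor(p['frame'],cv2.COLOR_BGR2HSV)
O=(hsv[...,0]<15)&(hsv[...,1]>150)&(hsv[...,2]>90);O[:120]=0;O[245:]=0;O[:,:290]=0;O[:,415:]=0
n,l,s,ce=cv2.connectedComponentsWithStats(O.astype(np.uint8))
for i in range(1,n):
    if s[i,4]>20:print('orange',ce[i],s[i],toworld(p,ce[i,0],ce[i,1],.144).round(4))
H=L*0; m=ok&(P[:,2]>.18)&(P[:,2]<.22)
Q=P[m];print('handle pts',len(Q),Q.mean(0),np.median(Q,0))
(cc,sz,a)=cv2.minAreaRect(Q[:,:2].astype(np.float32));print(cc,sz,a)
e,V=np.linalg.eigh(np.cov(Q[:,:2].T));print('bar dir',np.degrees(np.arctan2(V[1,1],V[0,1])))
for d in cut_out('handle',p):
    mm=d['pixels'];vv,uu=np.nonzero(mm);R=toworld(p,uu,vv,.208)
    e,V=np.linalg.eigh(np.cov(R[:,:2].T));print('mask',d['score'],R.mean(0),np.sqrt(e*12),np.degrees(np.arctan2(V[1,1],V[0,1])))
E
```

```text
corners [[ 0.7489 -0.0162  0.014 ]
 [ 0.657  -0.3159  0.014 ]
 [ 0.3552 -0.2175  0.014 ]
 [ 0.4525  0.0795  0.014 ]]
sides [np.float64(0.311), np.float64(0.313), np.float64(0.317), np.float64(0.312)] ctr [ 0.5534 -0.1175  0.014 ]
yaw -17.97548789327582 -17.59471206756371
gap [[ 0.4335 -0.0146  0.062 ]
 [ 0.3955 -0.1318  0.062 ]] 0.12320895903282605 [ 0.41451108 -0.0732314   0.062     ]
lid [349.3 149.5] 276 [[ 0.6387 -0.1095  0.144 ]] circ [[ 0.6385 -0.1102  0.144 ]] 9.617792129516602 [111 115 114]
lid [375.8 164.3] 285 [[ 0.5874 -0.1946  0.144 ]] circ [[ 0.5871 -0.1951  0.144 ]] 9.639205932617188 [64 63 64]
lid [326.8 169.8] 281 [[ 0.5729 -0.0346  0.144 ]] circ [[ 0.5731 -0.0344  0.144 ]] 9.559142112731934 [113 116 114]
lid [370.1 194. ] 284 [[ 0.4904 -0.1731  0.144 ]] circ [[ 0.4905 -0.1729  0.144 ]] 9.486932754516602 [ 39  65 112]
lid [339.4 197.3] 284 [[ 0.4819 -0.0736  0.144 ]] circ [[ 0.4812 -0.0739  0.144 ]] 9.617792129516602 [60 58 58]
orange [369.97916667 194.36666667] [362 186  17  18 240] [[ 0.4893 -0.1728  0.144 ]]
handle pts 162 [ 0.56209305 -0.10394669  0.20664834] [ 0.55683698 -0.11677271  0.20756876]
(0.5977867245674133, -0.016111746430397034) (0.24534298479557037, 0.08897316455841064) 66.77029418945312
bar dir 57.24336499808162
mask 0.58 [ 0.55363511 -0.11757724  0.208     ] [0.01519687 0.0934543 ] 149.8128603554637
```

```bash
python3 - <<'E'
from h import *
from scipy.spatial.transform import Rotation as R
o=get_obs();r=R.from_euler('xyz',o['tool_rot'],degrees=True).as_matrix();print(r.round(3),np.degrees(np.arctan2(r[1,2],r[0,2])))
E
```

```text
[[ 0.     0.93   0.367]
 [-0.     0.367 -0.93 ]
 [-1.    -0.     0.   ]] -68.46509845178944
```

Call:
{"name": "servo_tool", "arguments": {"rows": [8,12,10,6,0,24,38,20,13,0,44,68,32,20,0,64,98,44,27,0,84,130,56,34,0,104,160,68,41,0,124,190,76,48,0,144,222,80,55,0,164,252,80,62,0,184,284,80,69,0], "force": 30}}

```text
time_s: 1.83
tool_pos: [0.4233, -0.3194, 0.3144]
tool_rot: [-54.2, 89.9, -53.3]
force: [0.2, -0.4, 0.3]
grip_width: 0.087
```

Call:
{"name": "servo_tool", "arguments": {"rows": [20,30,0,7,0,40,62,0,14,0,60,92,0,21,0,80,124,0,28,0,98,152,0,35,0,114,178,0,42,0,124,194,0,49,0,130,202,0,55,0,131,204,0,59,0,131,204,0,59,0]}}

```text
time_s: 2.67
tool_pos: [0.554, -0.1152, 0.3136]
tool_rot: [7.0, 90.0, 66.8]
force: [-0.2, 0.1, 0.6]
grip_width: 0.0872
```

```bash
python3 - <<'E'
from h import *
from scipy.spatial.transform import Rotation as R
o=get_obs();r=R.from_euler('xyz',o['tool_rot'],degrees=True).as_matrix();print(o['time_s'],o['tool_pos'],o['qpos'].round(1),r[:,0].round(3),np.degrees(np.arctan2(r[1,2],r[0,2])),o['force'])
for n in('top','side'):
    p=read_camera(n);cv2.imwrite(f'pics/{n}2.png',p['frame'])
E
```

```text
2.6667 [ 0.55399914 -0.11518368  0.31359294] [ 41.9   9.2 -37.   87.    5.5  85.6  64.6] [ 0.     0.001 -1.   ] 59.77617452003889 [-0.18364742  0.08034551  0.55091194]
```

View pics/side2.png

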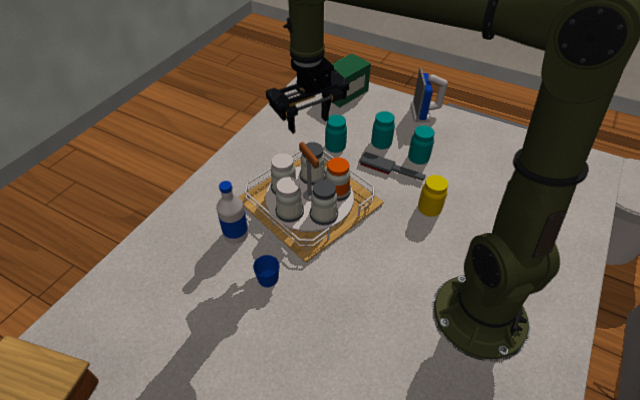

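The side view shows the open jaws above the handle at (310,110), with the bar at (309,155), the jars undisturbed and the jaw line across the bar. I'll descend and close next.

Call:
{"name": "servo_tool", "arguments": {"rows": [0,-1,-15,0,0,0,-2,-35,0,0,0,-2,-55,0,0,0,-2,-75,0,0,0,-2,-92,0,0,0,-2,-107,0,0,0,-2,-117,0,0,0,-2,-122,0,0,0,-2,-124,0,0,0,-2,-124,0,0.3]}}

```text
time_s: 3.6
tool_pos: [0.5536, -0.119, 0.1898]
tool_rot: [-72.6, 90.0, -13.1]
force: [-0.2, 0.1, 0.6]
grip_width: 0.0848
```

Call:
{"name": "servo_tool", "arguments": {"rows": [0,0,0,0,0.5,0,0,0,0,0.6,0,0,0,0,0.7,0,0,0,0,0.8,0,0,0,0,0.9,0,0,0,0,1,0,0,0,0,1,0,0,0,0,1,0,0,0,0,1,0,0,0,0,1], "force": 30}}

```text
time_s: 4.43
tool_pos: [0.5535, -0.1187, 0.1896]
tool_rot: [0.4, 90.0, 59.9]
force: [-0.1, 0.3, -0.5]
grip_width: 0.0217
```

```bash
python3 - <<'E'
from h import *
p=read_camera('side');cv2.imwrite('pics/side3.png',cv2.resize(p['frame'][80:280,200:420],None,fx=2.9,fy=2.9))
o=get_obs();print(o['tool_pos'],o['force'],o['wrist_torque'])
E
```

```text
[ 0.55365435 -0.11841016  0.18954543] [ 5.05963449  9.23299514 -2.12753209] [ 2.23951807 -1.36318225 -0.07433076]
```

View pics/side3.png

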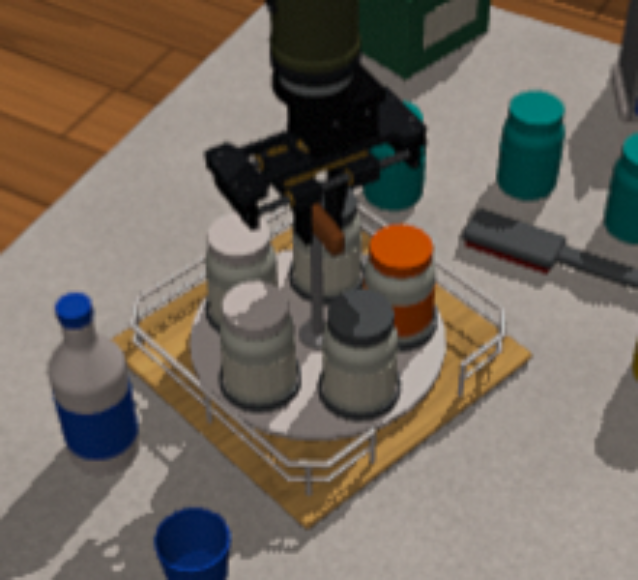

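Jaws are on the bar and nearly shut. The side force of about 10 N shows the bar sits 1 mm further along the jaw axis, so I'll shift and let it settle.

Call:
{"name": "servo_tool", "arguments": {"rows": [0.5,1,0,0,1,0.5,1,0,0,1,0.5,1,0,0,1,0.5,1,0,0,1]}}

```text
time_s: 4.82
tool_pos: [0.5541, -0.1176, 0.1896]
tool_rot: [-38.1, 90.0, 21.5]
force: [0.8, 0.4, -0.5]
grip_width: 0.0155
```

Call:
{"name": "servo_tool", "arguments": {"rows": [0,0,0,-1,1,0,0,0,-4,1,0,0,0,-7,1,0,0,0,-11,1,0,0,0,-15,1,0,0,0,-19,1,0,0,0,-23,1,0,0,0,-26,1,0,0,0,-28,1,0,0,0,-29,1]}}

```text
time_s: 5.65
tool_pos: [0.5551, -0.1166, 0.1895]
tool_rot: [-2.9, 89.8, 27.6]
force: [5.1, 2.2, -3.2]
grip_width: 0.0157
```

Call:
{"name": "servo_tool", "arguments": {"rows": [0,0,0,-2,1,0,0,0,-5,1,0,0,0,-9,1,0,0,0,-13,1,0,0,0,-17,1,0,0,0,-21,1,0,0,0,-25,1,0,0,0,-28,1,0,0,0,-29.5,1,0,0,0,-29.5,1]}}

```text
time_s: 6.48
tool_pos: [0.5565, -0.1163, 0.1896]
tool_rot: [16.2, 89.7, 17.2]
force: [9.0, 2.8, -5.9]
grip_width: 0.0157
```

```bash
cat > m.py <<'E'
from h import *
import sys
from scipy.spatial.transform import Rotation as R
o=get_obs();r=R.from_euler('xyz',o['tool_rot'],degrees=True).as_matrix();print(o['time_s'],o['tool_pos'],np.degrees(np.arctan2(r[1,2],r[0,2])),o['force'],o['wrist_torque'],o['grip_width'])
ax=np.array([.5542,-.117])
for n in('top','side'):
    p=read_camera(n)
    f=p['frame'];c=f[110:250,280:430] if n=='top' else f[80:280,200:420]
    cv2.imwrite(f'pics/{n}{sys.argv[1]}.png',cv2.resize(c,None,fx=2.9,fy=2.9))
    hsv=cv2.cvtColor(f,cv2.COLOR_BGR2HSV)
    O=(hsv[...,0]<13)&(hsv[...,1]>150)&(hsv[...,2]>70)&(p['range_z']>0)
    v,u=np.nonzero(O);P=toworld(p,u,v);k=(np.hypot(*(P[:,:2]-ax).T)<.14)&(abs(P[:,2]-.142)<.012)
    print(n,k.sum(),P[k].mean(0) if k.any() else '')
    if k.any():
        Q=toworld(p,u[k].mean(),v[k].mean(),.144)[0,:2]-ax
        a=np.degrees(np.arctan2(Q[1],Q[0]))%360;print('lid ang',a,'r',np.hypot(*Q),'y in caddy',np.hypot(*Q)*np.sin(np.radians(162.4-a))*-1)
    for d in cut_out('jar_marked',p):
        m=d['pixels']&(p['range_z']>0);v,u=np.nonzero(m);w=np.median(toworld(p,u,v),0)
        if np.hypot(*(w[:2]-ax))<.13: print('net',d['score'],w)
E
python3 m.py 4
```

```text
6.4833 [ 0.55654109 -0.11625303  0.18955683] 1.0239014019331643 [ 9.00569477  2.81894716 -5.86689168] [ 0.48223098 -1.90078737 -0.10059073] 0.015673061552225753
top 15 [ 0.47582822 -0.06719461  0.14377148]
lid ang 147.57043588514537 r 0.09288011542375423 y in caddy -0.02377216363851679
net 0.5 [ 0.47305387 -0.06291856  0.14029809]
side 355 [ 0.47203114 -0.08807297  0.1422462 ]
lid ang 159.78645910777075 r 0.08844837921046962 y in caddy -0.00403316442980147
net 0.95 [ 0.46472673 -0.07071176  0.11516241]
```

View pics/top4.png

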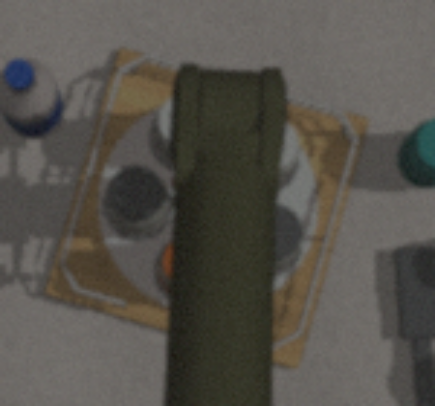

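View pics/side4.png

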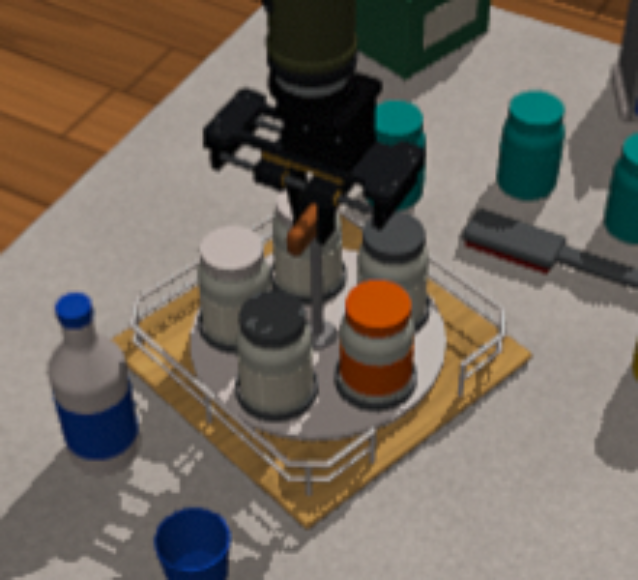

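The top camera is blocked by the arm. The side view shows all jars upright and orange near the gap middle. I'll remove the side view's bias using the first side picture, where the top view gave a reference.

```bash
cat > s.py <<'E'
from h import *
from scipy.spatial.transform import Rotation as R
ax=np.array([.5543,-.1171])
def lid(f,p):
    hsv=cv2.cvtColor(f,cv2.COLOR_BGR2HSV)
    O=((hsv[...,0]<13)&(hsv[...,1]>170)&(hsv[...,2]>100)).astype(np.uint8)
    n,l,s,ce=cv2.connectedComponentsWithStats(O)
    for i in range(1,n):
        if s[i,4]>60:
            Q=toworld(p,ce[i,0],ce[i,1],.138)[0,:2]
            Qb=toworld(p,ce[i,0],ce[i,1],.088)[0,:2]
            a=lambda q:(np.degrees(np.arctan2(*(q-ax)[::-1]))%360)
            print(ce[i].round(1),s[i],'as lid',Q.round(4),a(Q).round(1),np.hypot(*(Q-ax)).round(3),'as band',Qb.round(4))
p=read_camera('side')
lid(cv2.imread('pics/side1.png'),p);print('now');lid(p['frame'],p)
# depth of the rail gap ends / lid circle fit
z=p['range_z'];hsv=cv2.cvtColor(p['frame'],cv2.COLOR_BGR2HSV)
v,u=np.nonzero(z>0);P=toworld(p,u,v)
k=(np.hypot(*(P[:,:2]-ax).T)<.14)&(abs(P[:,2]-.1435)<.006)
im=np.zeros(z.shape,np.uint8);im[v[k],u[k]]=1
n,l,s,ce=cv2.connectedComponentsWithStats(im)
for i in range(1,n):
    if s[i,4]>60:
        Q=toworld(p,*ce[i],.144)[0,:2];print(ce[i].round(1),s[i,4],Q.round(4),np.degrees(np.arctan2(*(Q-ax)[::-1]))%360,np.hypot(*(Q-ax)))
E
python3 s.py
python3 - <<'E'
import cv2
E
```

```text
[309.  151.8] [300 143  18  19  69] as lid [ 0.5934 -0.1848] 300.0 0.078 as band [ 0.6219 -0.2328]
[337.9 164.8] [327 157  22  16 259] as lid [ 0.4935 -0.177 ] 224.6 0.085 as band [ 0.5163 -0.2246]
now
[330.  184.5] [319 177  23  17 303] as lid [ 0.4762 -0.0967] 165.4 0.081 as band [ 0.498  -0.1398]
[336.  161.2] 244 [ 0.5023 -0.1817] 231.15350786434098 0.08294881316722393
[279.4 165.9] 287 [ 0.6336 -0.0866] 21.056376964098032 0.08498253415382206
[330.  185.2] 317 [ 0.4724 -0.0895] 161.3978360088396 0.08642075778675526
[293.6 188.7] 324 [ 0.5523 -0.0296] 91.32844909434492 0.08748816915348546
```

The jar angle from tool turn is 162.2°, and from the side camera 161.4–163.4°. The target is 162.4°, so the jar is centred within about 2 mm. I'll relieve the small side load and settle.

Call:
{"name": "servo_tool", "arguments": {"rows": [1,0,0,0,1,2,0.5,0,0,1,2,0.5,0,0,1,2,0.5,0,0,1,2,0.5,0,0,1,2,0.5,0,0,1,2,0.5,0,0,1,2,0.5,0,0,1]}}

```text
time_s: 7.4
tool_pos: [0.5566, -0.1163, 0.1896]
tool_rot: [38.2, 89.9, 39.3]
force: [3.9, 2.4, -3.4]
grip_width: 0.0157
```

```bash
python3 s.py; python3 m.py 5
```

```text
[309.  151.8] [300 143  18  19  69] as lid [ 0.5934 -0.1848] 300.0 0.078 as band [ 0.6219 -0.2328]
[337.9 164.8] [327 157  22  16 259] as lid [ 0.4935 -0.177 ] 224.6 0.085 as band [ 0.5163 -0.2246]
now
[330.  184.5] [319 177  23  17 303] as lid [ 0.4762 -0.0967] 165.4 0.081 as band [ 0.498  -0.1398]
[335.9 161.5] 254 [ 0.502  -0.1808] 230.63120027374896 0.08241590886294806
[279.3 165.9] 290 [ 0.6336 -0.0861] 21.318277226095685 0.08516724637712936
[329.9 185.2] 320 [ 0.4726 -0.0892] 161.12435262460107 0.08631114374709449
[293.6 188.8] 328 [ 0.5522 -0.0295] 91.36857250019796 0.08764973826109874
7.45 [ 0.5565749  -0.11622044  0.18957872] 1.068833875239921 [ 4.89016906  3.37069595 -3.32496241] [ 0.65161164 -1.04902619  0.01856641] 0.016014299490515783
top 16 [ 0.47321054 -0.06744668  0.14388936]
lid ang 148.54465600341877 r 0.09496407267611318 y in caddy -0.022741179310621123
net 0.62 [ 0.47044209 -0.06536678  0.13822632]
side 354 [ 0.47208884 -0.08809533  0.1422962 ]
lid ang 159.80829743380812 r 0.088351520755127 y in caddy -0.003995107266799418
net 0.69 [ 0.46446543 -0.07089917  0.11544777]
net 0.53 [ 0.4928571  -0.17189783  0.12943375]
```

View pics/side5.png

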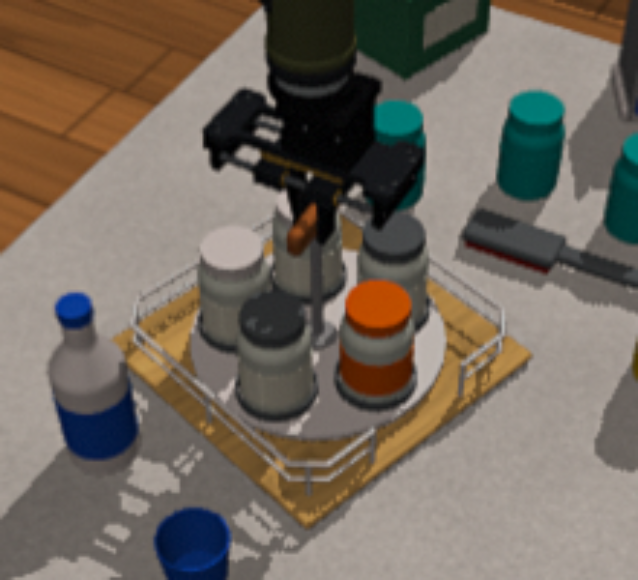

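The side view shows the orange jar (crop 377,340) pointing at the middle of the gap, between rail ends (373,440) and (463,380). All jars are upright, the handle is gripped and the bystanders are in place. I'll hand in.

```bash
python3 -c "
from cell import sign_off;print(sign_off())"
```

```text
the job is handed in; nothing more can be done
None
```

I gripped the T-handle across its bar from above, turned the carousel about 59° clockwise (as seen from above) at under 1 rad/s, and handed the job in still gripping at a commanded 30 N.

**Jar position:** The orange-lidded jar sits at 162.2° going by the tool's turn. The side camera put it between 161.1° and 163.4° with its bias taken out, and its uncorrected readings ran from 159.8° to 165.4°. The gap middle is at about 162.4°. That is a sideways error of about 2 mm by the better estimates and about 4 mm at worst, against the 15 mm allowed.

**Last checks:**
- **Grip:** the jaws are at 15.7–16.0 mm on the 16 mm bar.
- **Side load:** the remaining sideways load on the wrist is about 6 N.
- **Still:** the tool angle did not change while the grip settled.
- **Jars and surroundings:** all jars look upright in their rings, and the softener and cup look unmoved. The lint brush is only partly in the last view, and what shows of it looks unmoved.

**Disagreement:** The top camera could not confirm the final position. The arm hides most of the lid, so its reading of about 148° came from a thin sliver and I discarded it. The actual pad force is not measured directly.

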